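# Clear the pile into the fitted trays

## Task

Clear the pile on the bench into the four shallow trays: take it apart from the top down, one piece at a time, and lay each piece, the same way up as it is now, flat inside the tray made for it by size and colour: tape measure in the yellow tray, sanding block in the red tray, brown block in the mid-brown tray, dark stick in the long dark tray. Let no piece tip over, and leave all four lying still within the lips of their trays.

Things in the scene. Friction and masses are not known exactly. Their poses are not given: they have to be found in the camera images.
- tape_measure: Yellow tape measure standing upright on top of the pile: 74 mm long (y), 36 mm thick (x), 66 mm high; the case is centred 2 mm toward +y from the origin. Around the work, as obstacles: grinder behind (its rests reach x about 0.51, it is under 0.30 high), saw behind left, vise in front (x under 0.43, 0.14 high), lathe right of the pile. Origin: centre of its underside; z up, y along its length.
- sanding_block: Brown cork sanding block with a rust-red abrasive underside, second from the top: 104 mm long (y), 62 mm wide (x), 30 mm high. Origin: centre of its underside, 2 mm below the face it rests on, so it stands with the origin 2 mm lower than its support and its top 32 mm above the origin; z up, y along its length.
- brown_blank: Short thick square block of mid-brown wood, third from the top: 130 mm long (y), 50 mm wide (x), 50 mm high. Origin: centre of its underside; z up, y along its length.
- dark_blank: Dark walnut-coloured square stick at the bottom of the pile, on the bench: 160 mm long (y), 38 mm wide (x), 38 mm high. It lies roughly along world x; the brown block and sanding block lie on it, roughly parallel to it, and the tape measure stands across the top. Its end nearer the robot sticks out farthest. Origin: centre of its underside; z up, y along its length.
- tray_tape: Small yellow tray, the shortest of the four, for the tape measure, fixed to the bench, lying roughly along world x. Pocket 94 mm long (y) by 56 mm wide (x); flat floor 3 mm above the bench; four lips 6 mm thick, their tops 10 mm above the bench. Origin: centre of its underside, on the bench; z up, y along its length.
- tray_sanding: Red-painted tray, the widest of the four, for the sanding block, fixed to the bench, lying roughly along world x. Pocket 125 mm long (y) by 82 mm wide (x); flat floor 3 mm above the bench; four lips 6 mm thick, their tops 10 mm above the bench. Origin: centre of its underside, on the bench; z up, y along its length.
- tray_brown: Mid-brown wooden tray, second longest, for the brown block, fixed to the bench, lying roughly along world x. Pocket 150 mm long (y) by 70 mm wide (x); flat floor 3 mm above the bench; four lips 6 mm thick, their tops 10 mm above the bench. Origin: centre of its underside, on the bench; z up, y along its length.
- tray_dark: Dark wooden tray, long and narrow, the longest of the four, for the dark stick, fixed to the bench, lying roughly along world x. Pocket 180 mm long (y) by 58 mm wide (x); flat floor 3 mm above the bench; four lips 6 mm thick, their tops 10 mm above the bench. Origin: centre of its underside, on the bench; z up, y along its length.

How it is judged:
On the way, in this order (a step that is already met when the one before it is completed fails the run):
1. the tape measure lies flat in its tray (horizontal distance between tape_measure and tray_tape below 0.02 m and z of tape_measure in the frame of tray_tape below 0.0055 m and angle between tape_measure's own z axis and vertical below 0.06 rad and angle between the y axis of tape_measure and the y axis of tray_tape, either way round below 0.3 rad), for 0.2 s.
2. the sanding block lies flat in its tray (horizontal distance between sanding_block and tray_sanding below 0.02 m and z of sanding_block in the frame of tray_sanding below 0.0035 m and angle between sanding_block's own z axis and vertical below 0.06 rad and angle between the y axis of sanding_block and the y axis of tray_sanding, either way round below 0.3 rad), for 0.2 s.
3. the brown block lies flat in its tray (horizontal distance between brown_blank and tray_brown below 0.02 m and z of brown_blank in the frame of tray_brown below 0.0055 m and angle between brown_blank's own z axis and vertical below 0.06 rad and angle between the y axis of brown_blank and the y axis of tray_brown, either way round below 0.3 rad), for 0.2 s.
4. the dark stick lies flat in its tray (horizontal distance between dark_blank and tray_dark below 0.02 m and z of dark_blank in the frame of tray_dark below 0.0055 m and angle between dark_blank's own z axis and vertical below 0.06 rad and angle between the y axis of dark_blank and the y axis of tray_dark, either way round below 0.3 rad), for 0.2 s.
At the end, for the whole second after the job is handed in: All four pieces are released, at rest and flat (within 0.06 rad) on the floors of their own trays, centres within 20 mm of the tray's centre and lying along the tray within 0.3 rad, with undersides within 2.5 mm above the resting height (all of step 1 and all of step 2 and all of step 3 and all of step 4 and linear speed of each of tape_measure, sanding_block, brown_blank, dark_blank below 0.02 m/s and angular speed of each of tape_measure, sanding_block, brown_blank, dark_blank below 0.2 rad/s and contact force between each of tape_measure, sanding_block, brown_blank, dark_blank and the fingers below 0.1 N); the robot touches nothing.
It fails at once if the tape measure tips over (angle between tape_measure's own z axis and vertical above 0.6 rad).
It fails at once if the sanding block tips over (angle between sanding_block's own z axis and vertical above 0.6 rad).
It fails at once if the brown blank tips over (angle between brown_blank's own z axis and vertical above 0.6 rad).
It fails at once if the dark blank tips over (angle between dark_blank's own z axis and vertical above 0.6 rad).
It also fails if it takes over 128 s, if anything falls off the work surface, if the arm or the gripper's body presses on something with over 40 N, if the wrist force passes 120 N, or if a joint passes its speed limit or range.

## Robot

A 6-joint arm with a two-finger parallel gripper is mounted at the origin on a cart in front of the work surface, level with it; the furniture and walls round the work are solid. World frame = base frame: x ahead of the robot, y to its left, z up, the work surface at z = 0. Lengths are in m, angles in rad, forces in N, time in s.
With the tool pointing down it reaches from about 0.375 to 0.825 m from the base axis. Payload 5.5 kg.
Tool frame: the origin (TCP) lies between the finger pads; the fingertips stand 17 mm ahead of it and the grasp point (between the pads) lies 2 mm behind it; z points along the fingers, y is the line along which they close (so a half turn about z gives the same grasp; the last joint's range is limited). The gripper opens to 85 mm and grips with 20 to 120 N. Pads are 22 mm wide; open, the fingers measure 114 mm over their backs; the gripper's body (76 mm by 85 mm) begins 54 mm behind the grasp point. The pads swing forward as they close: fully open they stand 13 mm farther back than shut.
Start: joints at [1.232, 0.314, -0.047, 1.21, 0, 1.571], TCP at [0.199, 0.566, 0.248] pointing down, gripper open.
Joint ranges: [-2.67, 2.67], [-0.69, 1.73], [-1.03, 1.25], [-2.08, 2.16], [-1.42, 1.45], [-3.14, 3.14]. Speed limits (rad/s): [2.39, 2.39, 3.01, 3.14, 3.14, 3.14].

## Interface

Orientations are given as [roll, pitch, yaw] about the fixed x, y, z axes, in that order (R = Rz(yaw) Ry(pitch) Rx(roll)).
In Python, from cell import sense, camera, ticket, search_frame, trace gives the robot as it stands. The module is installed in compiled form; this text tells all that it offers.
- The arm moves only by the tool send_rows, never from a script. Its argument "series" is a list of rows, each a list of 6 numbers: the shift along the world's x, y, z in mm, then the turn, a rotation vector about the world's x, y, z in degrees. In form: [[dx, dy, dz, ax, ay, az], ...]. A call has 1 to 10 rows; each row shifts and turns the commanded pose from where the row before left it; what a row does not reach is not made up. A row lasts 1/10 s, in which the tool goes at most 50 mm and 8.59 degrees, less where a joint would pass 70% of its speed; a pose out of reach is approached as far as the arm can. A call is refused whole if a number of a shift passes 50 or a number of a turn 8.59, either way. A call with a gripper value outside its range is refused whole. "jaw" is the finger opening in mm, from 0 to 85.4, set as the call begins (left out, the last holds). The fingers move at their own pace and stop on an object; "force" is the grip in N (left out, the last holds). Time passes only in rows, so rows that do not move let the fingers close. It gives the time, the measured TCP pose, the force, the opening and the grip force at its end, in the units of the state.
- sense(): the state, without advancing time (a new reading comes with each control period).
- camera(name): name is "scene" or "top" or "wrist"; returns a dict with "frame" (384x512x3 uint8, red, green, blue), "fovy" (degrees; the focal length in pixels is half the picture's height over the tangent of half this angle, whatever the lens; pixels are square), "cx", "cy" (the principal point, pixels), "position" and "orientation" of the camera in the world; the wrist camera has in their place "tool_from_camera" (4x4, takes a point from camera to tool coordinates, whose origin is the TCP and whose axes are the flange's). Camera axes: x right, y down, z forward; pixel columns grow to the right and rows downward; lengths in m; the calibration is good to about 2 mm. The wrist camera is an equidistant fisheye: a pixel r from the principal point sees the ray r / f radians off the axis. A picture is of the moment at which its call begins: read the wrist's pose just before it. There is no depth.
- ticket.finish_job(): hands the job in; it is judged then, once.
Trained networks look in a picture, given as the dict that the camera call returned (one of the last four; its "shot" number tells which), for a name from the list of things; names that differ only in an ending like _2 or _b are one class to them, and where a whole thing is asked for, a point or a joint stands for the part that bears it (a point fixed in the world has none). Each returns a list of dicts, best first, with "score" (0 to 1); they miss things now and then, are a little off and sometimes report something else, mostly with a low value. They report only what shows in the picture. A call takes as long as a camera call.
- search_frame(name, picture): "position" ([column, row] in pixels, amid what is visible of it).
- trace(name, picture): "mask" (384x512 bool, what is visible of it) and "position" ([column, row] in pixels, amid what is visible of it).
The state is a dict: "clock": time; "joint_positions": joint angles; "dq": joint speeds; "joint_efforts": joint torques, N m; "ee_pos": TCP position; "eef_rot": TCP orientation; "contact_force": force on the tool from outside, world axes, zero at the start; "torque": the same for the moment, N m; "opening": finger opening in m; "finger_force": force on a finger pad.
Only numpy, scipy, OpenCV 4.12 (cv2) and the standard library are available. Lean on these libraries where they do the work, as an engineer would, in place of code of your own. Each camera call takes 0.05 s, during which the arm holds its last target. There are 200 camera calls.

## Working session

There is one attempt and no reset: what is moved stays moved. The work goes in short steps, Python scripts to look and compute and a tool call to move; the robot and the scene stay as the last step left them, time stands still between calls to the robot, and variables do not carry over. Pictures are saved under pics/ and viewed, at most 18 in all, crops included, and the job is handed in when it is done.

Besides the shell and the picture viewer there is one more tool, called after "Call:" by a JSON object that holds its "op" and its "data", one argument or row to a line. send_rows: Moves the arm, as the interface text tells. Its arguments: {"type":"object","properties":{"series":{"type":"array","items":{"type":"array","items":{"type":"number"}}},"jaw":{"type":"number"},"force":{"type":"number"}},"required":["series"]}

```bash
mkdir -p pics; cat > h.py <<'E'
import numpy as np,cv2
from cell import sense,camera,ticket,search_frame,trace
from scipy.spatial.transform import Rotation as R
NAMES=["tape_measure","sanding_block","brown_blank","dark_blank","tray_tape","tray_sanding","tray_brown","tray_dark"]
def rot(o):
    o=np.array(o,float)
    if o.shape==(3,3): return o
    return R.from_euler('xyz',o).as_matrix() if o.size==3 else None
def save(p,n,s=1): cv2.imwrite(f'pics/{n}.png',cv2.resize(p['frame'][:,:,::-1],None,fx=s,fy=s))
def campose(p,st=None):
    if 'position' in p: return np.array(p['position']),rot(p['orientation'])
    T=np.array(p['tool_from_camera']); Rt=rot(st['eef_rot'])
    return np.array(st['ee_pos'])+Rt@T[:3,3],Rt@T[:3,:3]
def rays(p,px,st=None):
    px=np.atleast_2d(np.array(px,float)); f=192/np.tan(np.radians(p['fovy'])/2)
    d=(px-[p['cx'],p['cy']])/f
    if 'position' in p: v=np.c_[d,np.ones(len(d))]
    else:
        r=np.linalg.norm(d,axis=1,keepdims=True)+1e-9; v=np.c_[d/r*np.sin(r),np.cos(r)]
    c,M=campose(p,st); return c,v@M.T
def onplane(p,px,z,st=None):
    c,v=rays(p,px,st); return (c+v*((z-c[2])/v[:,2:3]))[:,:2]
def proj(p,X,st=None):
    X=np.atleast_2d(X); c,M=campose(p,st); f=192/np.tan(np.radians(p['fovy'])/2)
    v=(X-c)@M
    if 'position' in p: return v[:,:2]/v[:,2:3]*f+[p['cx'],p['cy']]
    n=np.linalg.norm(v[:,:2],axis=1,keepdims=True); return v[:,:2]/n*np.arctan2(n,v[:,2:3])*f+[p['cx'],p['cy']]
E
python3 - <<'E'
from h import *
s=sense(); print({k:np.round(v,3) for k,v in s.items()})
for c in ("top","scene"):
    p=camera(c); save(p,c+'0',1.5); print(c,p['fovy'],p['cx'],p['cy'],p.get('position'),p.get('orientation'))
    for n in NAMES:
        r=trace(n,p)
        for q in r[:2]:
            m=q['mask'].astype(np.uint8)
            print(n,round(q['score'],2),np.round(q['position']),m.sum(),np.round(cv2.minAreaRect(cv2.findNonZero(m)),1) if 0 else cv2.minAreaRect(cv2.findNonZero(m)))
E
```

```text
{'clock': np.float64(0.0), 'joint_positions': array([ 1.232,  0.314, -0.048,  1.21 , -0.   ,  1.571]), 'dq': array([-0.001, -0.   ,  0.002,  0.001,  0.   ,  0.001]), 'joint_efforts': array([ 1.0000e-03, -5.3959e+01,  3.3975e+01,  1.9000e-02,  0.0000e+00,
        0.0000e+00]), 'ee_pos': array([0.199, 0.565, 0.247]), 'eef_rot': array([-3.14 ,  0.   ,  2.803]), 'contact_force': array([ 0.151,  0.408, -0.601]), 'torque': array([ 0.001, -0.024, -0.019]), 'finger_force': np.float64(0.0), 'opening': np.float64(0.085)}
top 56.462138183600366 254.45241805649653 190.55805029222708 [0.41172189 0.14152219 0.9751458 ] [-3.05871153 -0.01831966 -1.55283198]
tape_measure 0.97 [343. 207.] 523 ((343.0646667480469, 206.84115600585938), (17.64019775390625, 32.21253204345703), 85.60128784179688)
sanding_block 0.91 [342. 216.] 839 ((341.8178405761719, 209.5880126953125), (43.86217498779297, 29.881305694580078), 82.64761352539062)
brown_blank 0.58 [336. 188.] 170 ((337.4208679199219, 209.26036071777344), (52.212894439697266, 22.210119247436523), 86.34777069091797)
brown_blank 0.25 [296. 197.] 924 ((294.0, 
[... 1163 characters left out ...]
4959716796875, 255.77716064453125), (32.13079071044922, 21.322830200195312), 8.426969528198242)
dark_blank 0.88 [360. 278.] 405 ((359.0, 276.5), (21.0, 20.0), 90.0)
tray_tape 0.81 [309. 234.] 1233 ((309.1484680175781, 232.48806762695312), (31.48871612548828, 40.89443588256836), 6.709836959838867)
tray_sanding 0.67 [157. 224.] 2187 ((158.15948486328125, 224.35678100585938), (42.27484130859375, 60.58169174194336), 17.10272979736328)
tray_brown 0.66 [258. 200.] 1412 ((259.9918212890625, 203.0901641845703), (36.93858337402344, 47.25965118408203), 5.19442892074585)
tray_dark 0.93 [207. 230.] 2193 ((205.2647247314453, 229.44119262695312), (31.772165298461914, 75.91365051269531), 14.03624439239502)
```

View pics/top0.png

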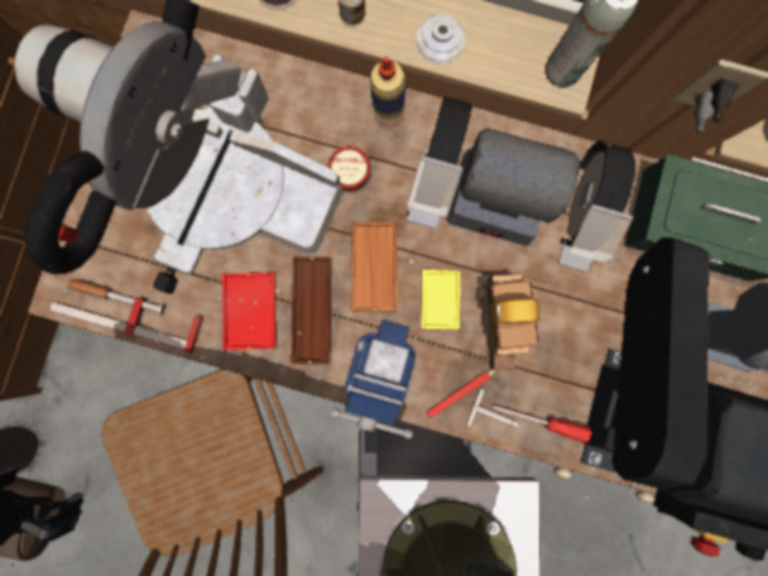

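View pics/scene0.png

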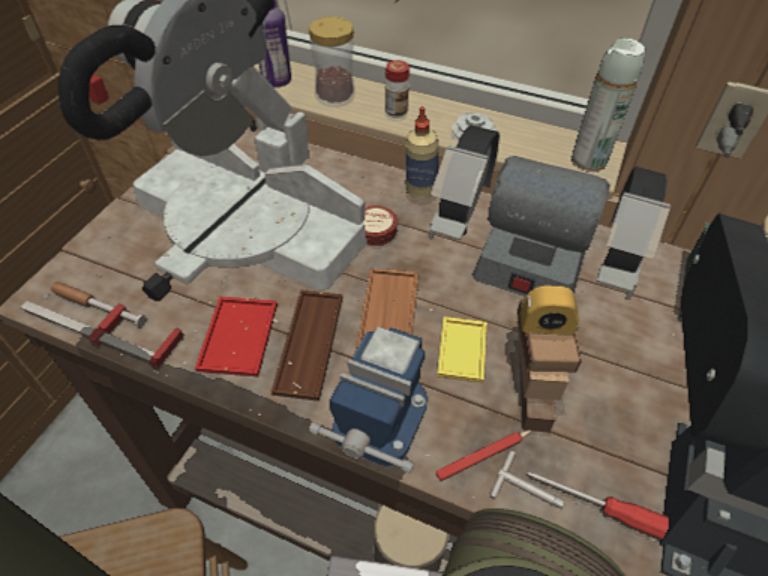

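The top view shows the red, dark, brown and yellow trays at about (250,311), (311,310), (374,266) and (441,299) in 1.5x pixels. The pile is at (515,310), with the tape measure on top and the dark stick poking out toward the robot. The scene view agrees.

```bash
cat > fit.py <<'E'
from h import *
from scipy.optimize import minimize
# dims: x width, y length, z0,z1 relative to bottom ; y offset
DIM={"tape_measure":(.036,.074,.066,.002),"sanding_block":(.062,.104,.030,0),"brown_blank":(.050,.130,.050,0),"dark_blank":(.038,.160,.038,0)}
TR={"tray_tape":(.094,.056),"tray_sanding":(.125,.082),"tray_brown":(.150,.070),"tray_dark":(.180,.058)}
def box(pose,dim,z0):
    x,y,a=pose; w,l,h,o=dim; c,s=np.cos(a),np.sin(a) # a = heading of body y axis
    P=[]
    for z in (z0,z0+h):
        for u,v in((-1,-1),(1,-1),(1,1),(-1,1)):
            ly=v*l/2+o; lx=u*w/2
            P.append((x+c*ly+s*lx,y+s*ly-c*lx,z))
    return np.array(P)
def fill(img,p,P,st,val):
    q=proj(p,P,st); h=cv2.convexHull(q.astype(np.float32))
    cv2.fillConvexPoly(img,np.round(h*16).astype(np.int32),val,lineType=cv2.LINE_8,shift=4)
def fitboxes(views,names,z0s,init,S=3):
    """views: list of (pic,state,{name:mask}); names bottom->top"""
    def err(v):
        e=0
        for p,st,M in views:
            img=np.zeros((384,512),np.uint8)
            for i,n in enumerate(names): fill(img,p,box(v[3*i:3*i+3],DIM[n],z0s[i]),st,i+1)
            for i,n in enumerate(names):
                if n in M:
                    e+=np.sum((img==i+1)!=M[n])/ (M[n].sum()+20)
        return e
    best=None; x=np.array(init,float).ravel()
    for sc in (1,.5,.25):
        d=np.tile([.02,.02,.15],len(names))*sc
        sim=np.vstack([x]+[x+d*np.eye(len(x))[i] for i in range(len(x))])
        r=minimize(err,x,method='Nelder-Mead',options=dict(initial_simplex=sim,maxfev=1500,xatol=1e-4,fatol=1e-4)); x=r.x
    return x.reshape(-1,3),r.fun
def rect(p,m,z,st=None):
    cs,_=cv2.findContours(m.astype(np.uint8),cv2.RETR_EXTERNAL,cv2.CHAIN_APPROX_NONE); c=max(cs,key=cv2.contourArea).reshape(-1,2)
    w=onplane(p,c,z,st); (cx,cy),(a,b),t=cv2.minAreaRect((w*1000).astype(np.float32))
    if a<b: a,b,t=b,a,t+90
    return np.round([cx,cy,a,b,(t+90)%180-90],1)
E
python3 - <<'E'
from fit import *
V=[]
for c in ("top","scene"):
    p=camera(c); M={}
    for n in NAMES:
        r=trace(n,p)
        if n in TR: print(c,n,round(r[0]['score'],2),rect(p,r[0]['mask'],.01),'exp',np.array(TR[n])*1000+12)
        else: M[n]=r[0]['mask']
    V.append((p,None,M))
print(onplane(V[0][0],V[0][2]['tape_measure'].nonzero()[::-1] and np.mean(np.argwhere(V[0][2]['tape_measure']),0)[::-1],.18))
x,f=fitboxes(V,["dark_blank","brown_blank","sanding_block","tape_measure"],[0,.038,.088,.118],[[.44,0,0]]*3+[[.44,0,1.57]])
print(np.round(x,4),f)
for z,px in((0.3,[160,110]),(.3,[40,140]),(.2,[225,150]),(.3,[430,360])): print(px,onplane(V[0][0],px,z))
E
```

```text
top tray_tape 0.84 [471.2  18.4 105.7  72.4  -1.8] exp [106.  68.]
top tray_sanding 0.85 [443.3 363.2 140.   99.2   2.4] exp [137.  94.]
top tray_brown 0.92 [529.5 140.5 164.   82.    1.3] exp [162.  82.]
top tray_dark 0.58 [447.5 251.  191.8  72.3   1.8] exp [192.  70.]
scene tray_tape 0.75 [467.3  17.9 110.9  69.4  -0.6] exp [106.  68.]Traceback (most recent call last):
  File "<stdin>", line 7, in <module>
IndexError: list index out of range
```

Call:
{"op": "send_rows", "data": {
  "series": [
    [10,-40,15,0,0,-5],
    [10,-40,15,0,0,-5],
    [10,-40,15,0,0,-5],
    [15,-40,15,0,0,-5],
    [15,-40,15,0,0,-5],
    [15,-40,15,0,0,-5],
    [20,-40,15,0,0,-5],
    [20,-40,15,0,0,-5],
    [20,-40,15,0,0,-5],
    [20,-40,10,0,0,-5]
  ]
}}

```text
clock: 2.7
ee_pos: [0.355, 0.1643, 0.3947]
eef_rot: [3.139, -0.0, 1.927]
contact_force: [0.5, -0.2, 1.1]
opening: 0.0851
finger_force: 0.0
```

Call:
{"op": "send_rows", "data": {
  "series": [
    [20,-40,0,0,0,-5],
    [20,-40,0,0,0,-5],
    [20,-40,0,0,0,-5],
    [10,-40,0,0,0,-5],
    [0,-40,0,0,0,0],
    [0,-40,0,0,0,0],
    [0,-30,0,0,0,0],
    [0,0,0,0,0,0],
    [0,0,0,0,0,0],
    [0,0,0,0,0,0]
  ]
}}

```text
clock: 3.7
ee_pos: [0.4244, -0.1034, 0.3934]
eef_rot: [3.142, -0.0, 1.582]
contact_force: [0.2, 0.5, -0.5]
opening: 0.0852
finger_force: 0.0
```

```bash
python3 - <<'E'
from fit import *
s=sense(); print(s['clock'],s['ee_pos'],s['eef_rot'],s['joint_positions'],s['contact_force'])
p=camera("wrist"); print(p['tool_from_camera'],p['fovy'],p['cx'],p['cy'],campose(p,s)); save(p,'w1',1.5)
V=[];M={}
for n in NAMES:
    r=trace(n,p); print(n,[(round(q['score'],2),np.round(q['position']),q['mask'].sum()) for q in r[:3]])
np.savez('w1.npz',f=p['frame'])
E
```

```text
3.7 [ 0.42438319 -0.10340986  0.39336267] [ 3.14151057e+00 -3.68456337e-04  1.58172694e+00] [-2.39284247e-01 -1.72604964e-02 -1.08926346e-01  1.47914219e+00
  3.77306001e-04  1.32058148e+00] [ 0.21320603  0.52669621 -0.47032632]
[[-5.31981436e-04 -9.52979618e-01 -3.03033934e-01  7.79654725e-02]
 [ 9.99999799e-01 -4.02297298e-04 -4.90374797e-04  3.65541257e-05]
 [ 3.45407453e-04 -3.03034134e-01  9.52979640e-01 -1.26492312e-01]
 [ 0.00000000e+00  0.00000000e+00  0.00000000e+00  1.00000000e+00]] 65.70646984690485 257.14061106731384 191.5535931971307 (array([ 0.42355767, -0.02549536,  0.51988371]), array([[ 9.99945899e-01,  9.99051519e-03,  2.89631030e-03],
       [ 1.03985365e-02, -9.53038941e-01, -3.02669205e-01],
       [-2.63524797e-04,  3.02682948e-01, -9.53091267e-01]]))
tape_measure [(0.8, array([276., 145.]), np.int64(1573))]
sanding_block [(0.94, array([255., 145.]), np.int64(2322))]
brown_blank [(0.61, array([310., 139.]), np.int64(376))]
dark_blank [(0.73, array([218., 139.]), np.int64(322))]
tray_tape [(0.69, array([284.,  76.]), np.int64(2422))]
tray_sanding [(0.48, array([272., 144.]), np.int64(1580))]
tray_brown []
tray_dark []
```

View pics/w1.png

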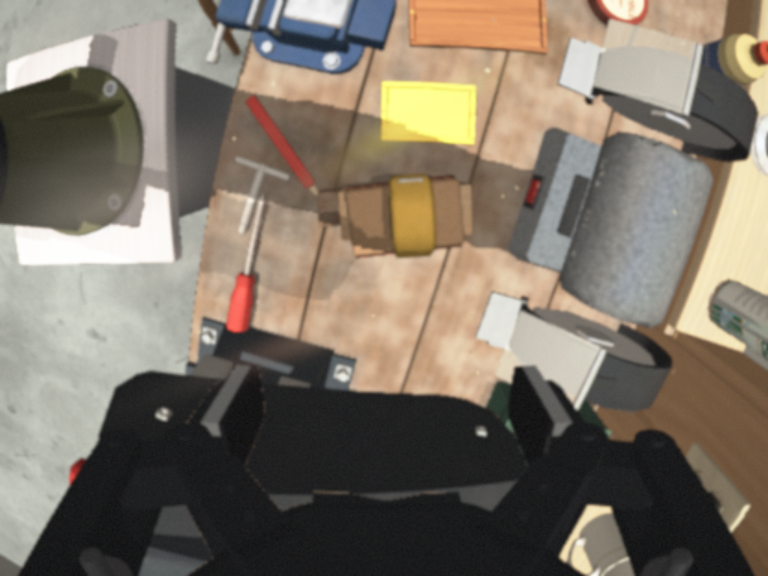

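The wrist view shows the pile centred near (405,215) in 1.5x pixels: tape at (412,215), sanding block below it, dark end at (330,207), yellow tray at (428,112).

```bash
cat > pile.py <<'E'
from fit import *
import sys
ALL=["dark_blank","brown_blank","sanding_block","tape_measure"]; Z=[0,.038,.088,.118]
def look(k,cams=("wrist","top","scene"),init=None,minarea=60):
    V=[]
    for c in cams:
        s=sense(); p=camera(c); M={}
        for n in ALL[:k]:
            r=trace(n,p)
            if r and r[0]['score']>.45 and r[0]['mask'].sum()>minarea: M[n]=r[0]['mask']
        V.append((p,s,M))
    init=init if init is not None else [[.44,-.12,0]]*min(k,3)+[[.44,-.12,1.57]]*(k>3)
    names=ALL[:k]
    def over(name,x):
        p,s,_=V[0]; f=p['frame'].copy()
        for i,n in enumerate(names):
            q=np.round(proj(p,box(x[i],DIM[n],Z[i]),s)*16).astype(int)
            cv2.polylines(f,[q[4:].reshape(-1,1,2).astype(np.int32)],True,[(0,255,0),(255,0,255),(0,255,255),(255,0,0)][i],1,cv2.LINE_AA,4)
        c=proj(p,[[x[-1][0],x[-1][1],.1]],s)[0].astype(int)
        f=f[max(c[1]-75,0):c[1]+75,max(c[0]-100,0):c[0]+100]
        cv2.imwrite(f'pics/{name}.png',cv2.resize(f[:,:,::-1],None,fx=4,fy=4,interpolation=cv2.INTER_LINEAR))
    for j,sub in enumerate([[v] for v in V]+[V]):
        x,f=fitboxes(sub,names,Z[:k],init); print('all' if len(sub)>1 else cams[j],round(f,3)); print(np.round(np.c_[x[:,:2]*1000,np.degrees(x[:,2])],1))
        if j==0: over(sys.argv[1],x)
    return x,V
E
cat > go.py <<'E'
from pile import *
look(int(sys.argv[2]))
E
time python3 go.py f1 4; python3 - <<'E'
from fit import *
s=sense(); p=camera("wrist"); r=trace("tray_tape",p)[0]; print(rect(p,r['mask'],.01,s))
E
```

```text
wrist 2.036
[[ 427.4 -108.   -15.5]
 [ 440.4 -102.2  -11.1]
 [ 441.2  -87.     5.2]
 [ 444.   -83.5   90.7]]
top 1.721
[[ 429.5 -107.6  -15.5]
 [ 443.7  -97.3   -2.2]
 [ 441.5  -89.1    2.9]
 [ 444.2  -86.7   84.7]]
scene 0.839
[[ 429.9 -102.2  -10.8]
 [ 445.8 -100.3  -11.2]
 [ 445.5  -90.7    0.7]
 [ 448.3  -81.5   85.4]]
all 4.732
[[ 429.  -105.2  -13.3]
 [ 443.2  -97.3   -6.6]
 [ 442.2  -88.8    0.7]
 [ 445.8  -82.7   95.1]]
[471.4  20.5 107.1  70.   -0.8]
real	0m21.525s
user	0m12.387s
sys	0m0.093s
```

View pics/f1.png

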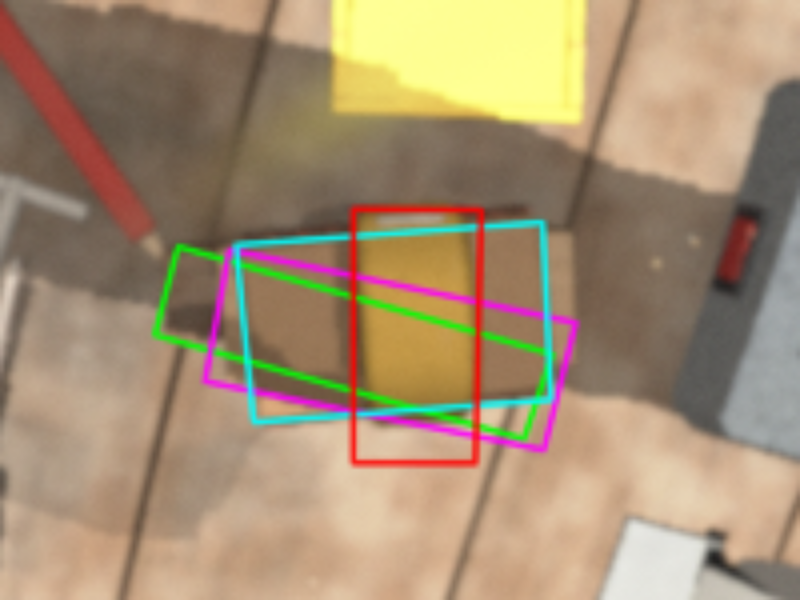

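```bash
python3 - <<'E'
from fit import *
def tp(v):
    a=box(v,DIM["tape_measure"],.118); a[4:,2]=.118+.042
    b=box(v,(.036,.044,.066,.002),.118)[4:]
    return np.vstack([a,b])
for c in ("wrist","top","scene"):
    s=sense(); p=camera(c); m=trace("tape_measure",p)[0]['mask']
    def err(v):
        i=np.zeros((384,512),np.uint8); fill(i,p,tp(v),s,1); return np.sum(i.astype(bool)!=m)/m.sum()
    x=np.array([.444,-.085,1.64])
    for k in (1,.5,.3):
        d=np.diag([.015,.015,.15])*k; r=minimize(err,x,method='Nelder-Mead',options=dict(initial_simplex=np.vstack([x,x+d]))); x=r.x
    print(c,np.round(x[:2]*1000,1),np.degrees(x[2]),r.fun)
E
```

```text
wrist [445.4 -82.7] 95.52851969823227 0.2983606557377049
top [444.5 -77.6] 95.41070342105031 0.32558139534883723
scene [445.7 -86.1] 106.84484023294156 0.2727272727272727
```

Call:
{"op": "send_rows", "data": {
  "series": [
    [7,7,-40,0,0,2],
    [7,7,-40,0,0,2.4],
    [7,7,-40,0,0,0],
    [0,0,-35,0,0,0],
    [0,0,-25,0,0,0],
    [0,0,0,0,0,0],
    [0,0,0,0,0,0]
  ],
  "jaw": 62,
  "force": 30
}}

```text
clock: 6.0
ee_pos: [0.4454, -0.0831, 0.2138]
eef_rot: [-3.141, -0.0, 1.658]
contact_force: [-0.1, -0.4, 0.3]
opening: 0.0619
finger_force: 0.0
```

```bash
python3 - <<'E'
from fit import *
s=sense(); print(s['ee_pos'],s['eef_rot'],s['opening'])
p=camera("wrist"); f=p['frame'][90:384,80:440]; cv2.imwrite('pics/w2.png',cv2.resize(f[:,:,::-1],None,fx=2,fy=2))
E
```

```text
[ 0.44540615 -0.08309516  0.21379395] [-3.14119835e+00 -1.26443822e-04  1.65790033e+00] 0.0619395359081661
```

View pics/w2.png

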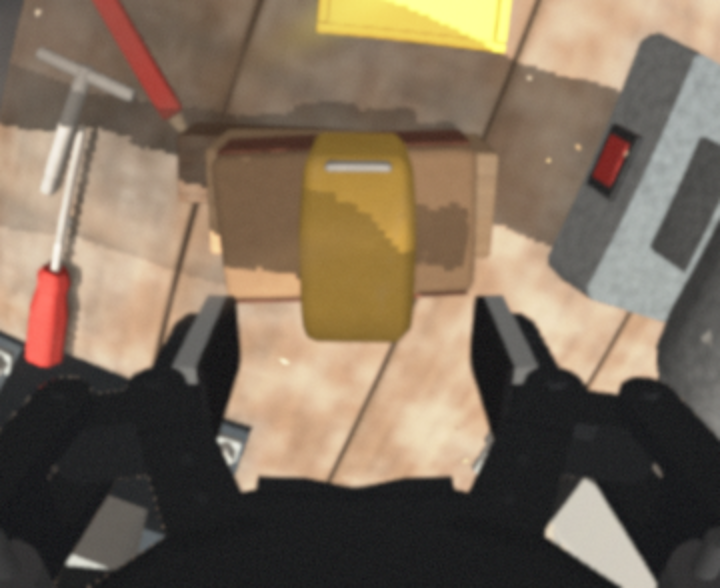

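The tape lies across the view between the jaws (300–412 px wide, rows 132–340), centred between the fingers and aligned. I'll check its y extent.

```bash
python3 - <<'E'
from fit import *
s=sense(); p=camera("wrist")
for z in (.15,.16,.17): print(z,onplane(p,[[258,260]],z,s)*1000)
for z in (.118,.13): print(z,onplane(p,[[258,155.5]],z,s)*1000)
print('camera',campose(p,s)[0])
E
```

```text
0.15 [[ 450.03605474 -119.27367156]]
0.16 [[ 449.47459783 -113.32581739]]
0.17 [[ 448.91314092 -107.37796323]]
0.118 [[443.8804274  -47.58428348]]
0.13 [[443.63436979 -45.32610456]]
camera [ 0.43930534 -0.00559671  0.34112264]
```

Call:
{"op": "send_rows", "data": {
  "series": [
    [0,0,-20,0,0,0],
    [0,0,-20,0,0,0],
    [0,0,-19,0,0,0],
    [0,0,0,0,0,0],
    [0,0,0,0,0,0],
    [0,0,0,0,0,0]
  ]
}}

```text
clock: 6.7
ee_pos: [0.4467, -0.0834, 0.156]
eef_rot: [3.139, 0.001, 1.658]
contact_force: [0.4, 0.2, -0.8]
opening: 0.0619
finger_force: 0.0
```

Call:
{"op": "send_rows", "data": {
  "series": [
    [0,0,0,0,0,0],
    [0,0,0,0,0,0],
    [0,0,0,0,0,0],
    [0,0,0,0,0,0],
    [0,0,0,0,0,0],
    [0,0,0,0,0,0],
    [0,0,0,0,0,0],
    [0,0,0,0,0,0]
  ],
  "jaw": 20,
  "force": 35
}}

```text
clock: 7.5
ee_pos: [0.4463, -0.0832, 0.1553]
eef_rot: [3.14, 0.0, 1.658]
contact_force: [-0.6, 0.9, 6.4]
opening: 0.0335
finger_force: 35.5
```

Call:
{"op": "send_rows", "data": {
  "series": [
    [0,0,5,0,0,0],
    [0,0,10,0,0,0],
    [0,0,20,0,0,0],
    [0,0,30,0,0,0],
    [0,0,35,0,0,0],
    [0,0,35,0,0,0],
    [0,0,20,0,0,0],
    [0,0,0,0,0,0]
  ]
}}

```text
clock: 8.3
ee_pos: [0.4468, -0.0834, 0.3124]
eef_rot: [3.137, 0.001, 1.658]
contact_force: [0.7, 0.1, -4.0]
opening: 0.0334
finger_force: 35.7
```

```bash
python3 - <<'E'
from fit import *
p=camera("scene"); f=p['frame'][60:330,150:500]; cv2.imwrite('pics/s2.png',cv2.resize(f[:,:,::-1],None,fx=2,fy=2))
p=camera("top"); print(onplane(p,[[284,147],[385,175],[302,112],[300,150],[350,160],[345,147],[277,217]],.15)*1000)
E
```

```text
[[ 584.27951959   60.24985053]
 [ 523.01618198 -177.16362822]
 [ 669.10237957   18.55588394]
 [ 577.97047479   22.62298357]
 [ 556.76322345  -95.01636779]
 [ 587.40386749  -83.33804568]
 [ 420.42419742   74.5861715 ]]
```

View pics/s2.png

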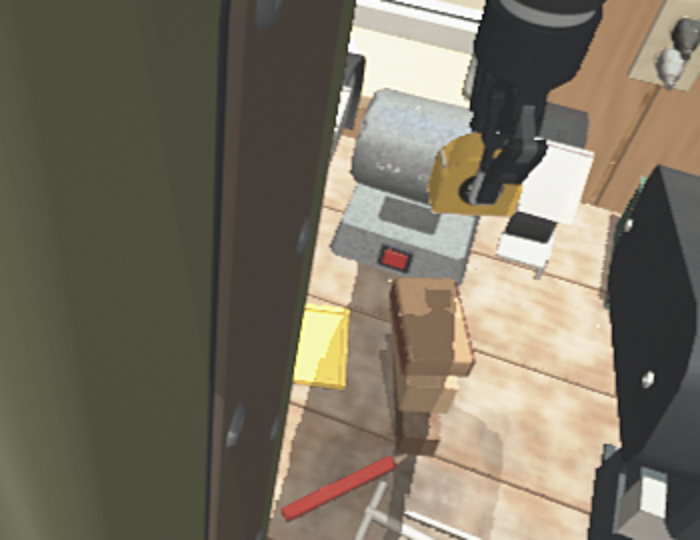

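The tape is held upright and clear of the pile, and no camera housing is visible on the wrist. I'll turn it and carry it to the yellow tray.

Call:
{"op": "send_rows", "data": {
  "series": [
    [2,9,0,0,0,-8],
    [2,9,0,0,0,-8],
    [2,9,0,0,0,-8],
    [2,9,0,0,0,-8],
    [2,9,0,0,0,-8],
    [2,9,0,0,0,-8],
    [2,9,0,0,0,-8],
    [2,9,0,0,0,-8],
    [2,9,0,0,0,-8],
    [2,9,0,0,0,-8]
  ]
}}

```text
clock: 9.4
ee_pos: [0.4642, 0.0072, 0.307]
eef_rot: [-3.141, 0.004, 0.256]
contact_force: [-0.4, 0.2, -3.3]
opening: 0.0337
finger_force: 35.5
```

Call:
{"op": "send_rows", "data": {
  "series": [
    [2,6,0,0,0,-8],
    [2,6,0,0,0,-8],
    [0,0,-40,0,0,0],
    [0,0,-45,0,0,0],
    [0,0,-45,0,0,0],
    [0,0,-40,0,0,0],
    [0,0,-30,0,0,0],
    [0,0,-20,0,0,0],
    [0,0,0,0,0,0],
    [0,0,0,0,0,0]
  ]
}}

```text
clock: 10.4
ee_pos: [0.468, 0.0042, 0.0884]
eef_rot: [-3.129, 0.003, 0.002]
contact_force: [0.3, 1.6, -3.6]
opening: 0.0335
finger_force: 35.8
```

```bash
python3 - <<'E'
from fit import *
s=sense(); print(s['ee_pos'],s['eef_rot'],s['contact_force'])
p=camera("wrist"); f=p['frame'][40:340,80:440]; cv2.imwrite('pics/w3.png',cv2.resize(f[:,:,::-1],None,fx=2,fy=2))
E
```

```text
[0.46804547 0.00424347 0.08843172] [-3.12886278e+00  3.06062225e-03  1.52248628e-03] [ 0.28048633  1.55319122 -3.59561489]
```

View pics/w3.png

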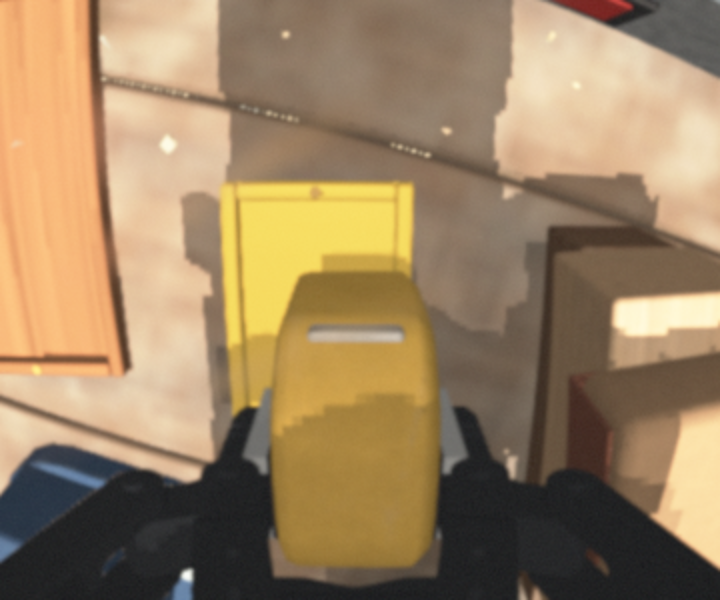

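The tape hangs square but about 15 mm right of the tray's centreline (tray cols 222–412, tape 275–438).

Call:
{"op": "send_rows", "data": {
  "series": [
    [3,5,0,0,0,0],
    [0,5,0,0,0,0],
    [0,5,0,0,0,0],
    [0,0,0,0,0,0]
  ]
}}

```text
clock: 10.85
ee_pos: [0.4728, 0.0116, 0.0898]
eef_rot: [-3.122, -0.001, 0.012]
contact_force: [-0.5, -0.4, -3.9]
opening: 0.0332
finger_force: 35.9
```

```bash
python3 - <<'E'
from fit import *
s=sense(); print(s['ee_pos'],s['eef_rot'],s['contact_force'],s['torque'],s['joint_positions'],s['joint_efforts'],s['dq'])
E
```

```text
[0.47283083 0.01163879 0.08979646] [-3.12179418e+00 -7.94030276e-04  1.24522003e-02] [-0.54234968 -0.36699361 -3.90379529] [-0.01010953  0.01622811 -0.02128674] [ 0.01147041  0.20629344 -0.57753433  0.78619398  0.01979924  3.14061067] [ 8.63778451e-02 -4.32621145e+01  2.97445947e+01 -4.19625244e-02
  1.49259204e-01 -3.76444041e-04] [-0.00373903  0.00190182 -0.00559468 -0.00153729 -0.00797828 -0.00181013]
```

Joint 6 is at its limit (j6 = π + j1 − yaw), so I'll turn back a few degrees here and use yaw ≈ π for the later pieces.

Call:
{"op": "send_rows", "data": {
  "series": [
    [0,0,0,0,0,2.5],
    [0,0,0,0,0,2.5],
    [0,0,0,0,0,0],
    [0,0,0,0,0,0]
  ]
}}

```text
clock: 11.25
ee_pos: [0.4725, 0.0113, 0.0894]
eef_rot: [-3.122, -0.0, 0.098]
contact_force: [0.7, -0.3, -3.0]
opening: 0.0335
finger_force: 35.9
```

Call:
{"op": "send_rows", "data": {
  "series": [
    [-1,4,0,-1.1,0,0],
    [0,4,0,0,0,-1.5],
    [0,0,0,0,0,0],
    [0,0,0,0,0,0]
  ]
}}

```text
clock: 11.65
ee_pos: [0.4714, 0.0196, 0.0893]
eef_rot: [-3.141, 0.002, 0.074]
contact_force: [-0.3, 0.4, -2.6]
opening: 0.0335
finger_force: 35.9
```

```bash
python3 - <<'E'
from fit import *
s=sense(); print(s['ee_pos'],s['eef_rot'],s['joint_positions'][5])
p=camera("wrist"); print(rect(p,trace("tray_tape",p)[0]['mask'],.01,s))
# tray visible edges at z=.01 ; project expected TCP-centred pocket
f=p['frame'].copy()
for h in (.09,.096):pass
q=proj(p,box((.471,.0195,-.015),(.056,.094,.001,0),.009),s)[4:]; cv2.polylines(f,[np.round(q*16).astype(np.int32).reshape(-1,1,2)],True,(0,0,255),1,cv2.LINE_AA,4)
q=proj(p,box((s['ee_pos'][0],s['ee_pos'][1],s['eef_rot'][2]),(.036,.074,.001,0),s['ee_pos'][2]-.0373),s)[4:]; cv2.polylines(f,[np.round(q*16).astype(np.int32).reshape(-1,1,2)],True,(255,0,0),1,cv2.LINE_AA,4)
f=f[90:340,100:400]; cv2.imwrite('pics/w4.png',cv2.resize(f[:,:,::-1],None,fx=2.4,fy=2.4))
E
```

```text
[0.47141559 0.01955753 0.08928669] [-3.14146254e+00  2.07019666e-03  7.38600278e-02] 3.1091538940057997
[ 4.865e+02  1.970e+01  7.700e+01  6.810e+01 -3.000e-01]
```

View pics/w4.png

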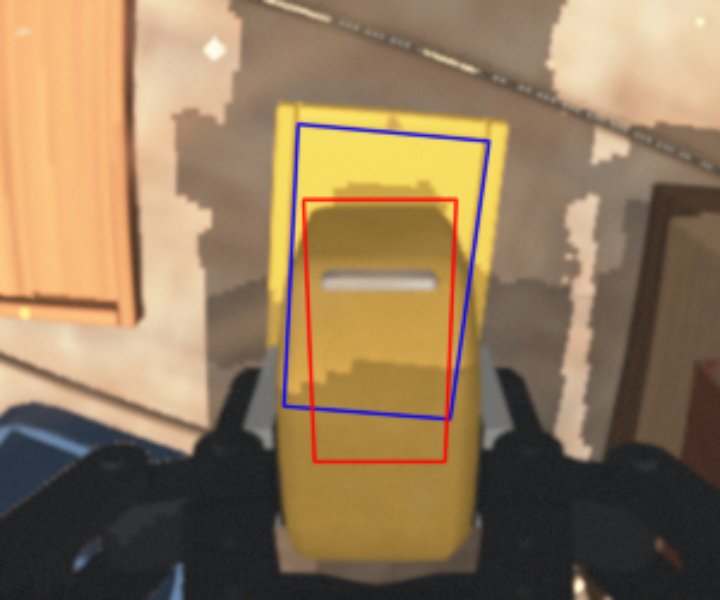

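The tape is centred over the tray, and the overlays (pocket rows 124–418, tape base 200–460) fit once the height is allowed for. Lowering.

Call:
{"op": "send_rows", "data": {
  "series": [
    [0,0,-15,0,0,0],
    [0,0,-15,0,0,0],
    [0,0,-10,0,0,0],
    [0,0,-4,0,0,0],
    [0,0,-2,0,0,0],
    [0,0,0,0,0,0],
    [0,0,-1,0,0,0],
    [0,0,-1,0,0,0],
    [0,0,0,0,0,0]
  ]
}}

```text
clock: 12.65
ee_pos: [0.4717, 0.0193, 0.0415]
eef_rot: [-3.141, 0.002, 0.073]
contact_force: [-0.2, -0.5, -3.7]
opening: 0.0339
finger_force: 35.9
```

Call:
{"op": "send_rows", "data": {
  "series": [
    [0,0,-1,0,0,0],
    [0,0,0,0,0,0],
    [0,0,0,0,0,0]
  ]
}}

```text
clock: 12.95
ee_pos: [0.4715, 0.0193, 0.0403]
eef_rot: [-3.141, 0.002, 0.073]
contact_force: [-0.5, -0.2, -4.0]
opening: 0.0335
finger_force: 35.9
```

Call:
{"op": "send_rows", "data": {
  "series": [
    [0,0,-1,0,0,0],
    [0,0,0,0,0,0],
    [0,0,-1,0,0,0],
    [0,0,0,0,0,0]
  ]
}}

```text
clock: 13.35
ee_pos: [0.4716, 0.0193, 0.04]
eef_rot: [-3.141, 0.001, 0.073]
contact_force: [-6.6, -0.5, 17.9]
opening: 0.0335
finger_force: 38.4
```

Call:
{"op": "send_rows", "data": {
  "series": [
    [0,0,1,0,0,0],
    [0,0,0,0,0,0]
  ]
}}

```text
clock: 13.55
ee_pos: [0.4717, 0.0193, 0.04]
eef_rot: [-3.141, 0.001, 0.073]
contact_force: [-3.7, 0.3, 7.6]
opening: 0.0338
finger_force: 37.3
```

Call:
{"op": "send_rows", "data": {
  "series": [
    [0,0,0,0,0,0],
    [0,0,0,0,0,0],
    [0,0,0,0,0,0],
    [0,0,0,0,0,0]
  ],
  "jaw": 50
}}

```text
clock: 13.95
ee_pos: [0.4715, 0.0193, 0.0392]
eef_rot: [-3.141, 0.002, 0.073]
contact_force: [-0.1, -0.0, 0.6]
opening: 0.0497
finger_force: 0.0
```

Call:
{"op": "send_rows", "data": {
  "series": [
    [0,0,10,0,0,0],
    [0,0,20,0,0,0],
    [0,0,35,0,0,0],
    [0,0,45,0,0,0],
    [0,0,45,0,0,0],
    [0,0,45,0,0,0],
    [0,0,45,0,0,0],
    [0,0,45,0,0,0],
    [0,0,0,0,0,0]
  ]
}}

```text
clock: 14.85
ee_pos: [0.4741, 0.0194, 0.3365]
eef_rot: [-3.141, -0.009, 0.073]
contact_force: [0.7, -0.6, 0.2]
opening: 0.0501
finger_force: 0.0
```

```bash
python3 - <<'E'
from fit import *
s=sense(); print(s['ee_pos'],s['eef_rot'])
for c in("wrist","top"):
  p=camera(c)
  for n in("tape_measure","tray_tape","sanding_block","brown_blank","dark_blank","tray_brown","tray_dark"):
    r=trace(n,p)
    if r: print(c,n,round(r[0]['score'],2),rect(p,r[0]['mask'],{"tape_measure":.05,"sanding_block":.118,"brown_blank":.088,"dark_blank":.038}.get(n,.01),s))
  if c=="wrist": save(p,'w5',1.4)
E
```

```text
[0.47407019 0.01942675 0.33646067] [-3.14141438 -0.00876042  0.07299181]
wrist tape_measure 0.98 [477.6  20.5  69.   36.7   3.6]
wrist tray_tape 0.85 [471.7  19.8 105.1  67.9   0.5]
wrist sanding_block 0.9 [443.3 -82.6 110.9  71.7   7.4]
wrist brown_blank 0.82 [502.6 -78.1  58.5  23.6 -83.9]
wrist dark_blank 0.62 [509.5 -78.2  36.3   8.9 -84. ]
wrist tray_brown 0.87 [528.4 141.2 162.3  84.9   1.4]
wrist tray_dark 0.58 [447.7 251.8 192.   74.1   0.8]
top tape_measure 0.78 [458.6  20.1  46.9  36.5   0.6]
top tray_tape 0.97 [4.549e+02 2.040e+01 7.020e+01 6.520e+01 4.000e-01]
top sanding_block 0.74 [420.6 -86.4  72.   62.2 -82.3]
top brown_blank 0.67 [396.4 -71.3  85.4  44.8  51. ]
top dark_blank 0.48 [366.8 -85.6  44.6  31.  -89.9]
top tray_brown 0.73 [528.1 139.2 161.3  79.2   1.2]
top tray_dark 0.98 [447.4 253.6 196.7  72.5   1.5]
```

View pics/w5.png

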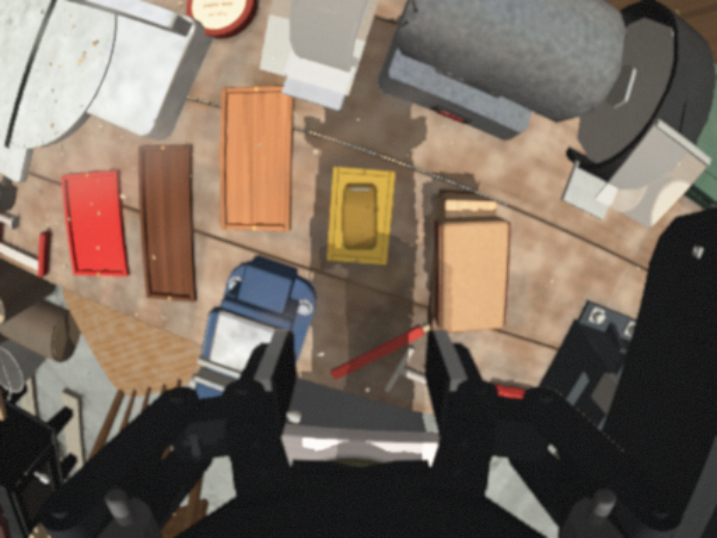

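The tape stands centred in the yellow tray (359,215). The other trays are at (257,158), (167,222) and (95,223), and the sanding block at (473,275) now tops the pile. Next I'll turn half round above the pile.

Call:
{"op": "send_rows", "data": {
  "series": [
    [-3,-10,0,0,0,8.3],
    [-3,-10,0,0,0,8.3],
    [-3,-10,0,0,0,8.3],
    [-3,-10,0,0,0,8.3],
    [-3,-10,0,0,0,8.3],
    [-3,-10,0,0,0,8.3],
    [-3,-10,0,0,0,8.3],
    [-3,-10,0,0,0,8.3],
    [-3,-10,0,0,0,8.3],
    [-3,-10,0,0,0,8.3]
  ]
}}

```text
clock: 16.65
ee_pos: [0.4413, -0.0811, 0.3294]
eef_rot: [-3.141, 0.002, 1.528]
contact_force: [0.6, -0.4, 0.3]
opening: 0.05
finger_force: 0.0
```

Call:
{"op": "send_rows", "data": {
  "series": [
    [0,-5,0,0,0,8.3],
    [0,0,0,0,0,8.3],
    [0,0,0,0,0,8.3],
    [0,0,0,0,0,8.3],
    [0,0,0,0,0,8.3],
    [0,0,0,0,0,8.3],
    [0,0,0,0,0,8.3],
    [0,0,0,0,0,8.3],
    [0,0,0,0,0,8.3],
    [0,0,0,0,0,8.3]
  ],
  "jaw": 85
}}

```text
clock: 17.65
ee_pos: [0.4415, -0.0857, 0.3293]
eef_rot: [-3.141, 0.002, 2.976]
contact_force: [-0.5, -0.6, 0.2]
opening: 0.0848
finger_force: 0.0
```

Call:
{"op": "send_rows", "data": {
  "series": [
    [0,0,0,0,0,8.3],
    [0,0,0,0,0,7],
    [0,0,0,0,0,0],
    [0,0,0,0,0,0]
  ]
}}

```text
clock: 18.05
ee_pos: [0.4415, -0.0857, 0.3293]
eef_rot: [-3.141, 0.002, -3.049]
contact_force: [0.2, 0.2, -0.4]
opening: 0.0848
finger_force: 0.0
```

```bash
python3 -c "
from h import *
s=sense();print(s['ee_pos'],s['eef_rot'],s['joint_positions'])"; python3 go.py f3 3
```

```text
[ 0.44149975 -0.08570514  0.32932154] [-3.14105460e+00  2.08323710e-03 -3.04887555e+00] [-1.91785675e-01  4.79779783e-03 -2.30360580e-01  1.33348743e+00
  6.82980448e-05 -2.84502147e-01]
wrist 0.383
[[428.9 -95.8  -6.5]
 [442.9 -85.7   3.9]
 [441.2 -88.    4.6]]
top 0.946
[[ 428.9 -104.   -13. ]
 [ 443.9  -91.9   -1.4]
 [ 441.6  -85.4    1. ]]
scene 0.297
[[433.8 -99.2  -8.6]
 [445.1 -89.6   1.3]
 [445.3 -85.7   8.4]]
all 1.734
[[431.4 -91.3  -1.4]
 [444.  -88.    2.3]
 [441.8 -85.6   8.2]]
```

View pics/f3.png

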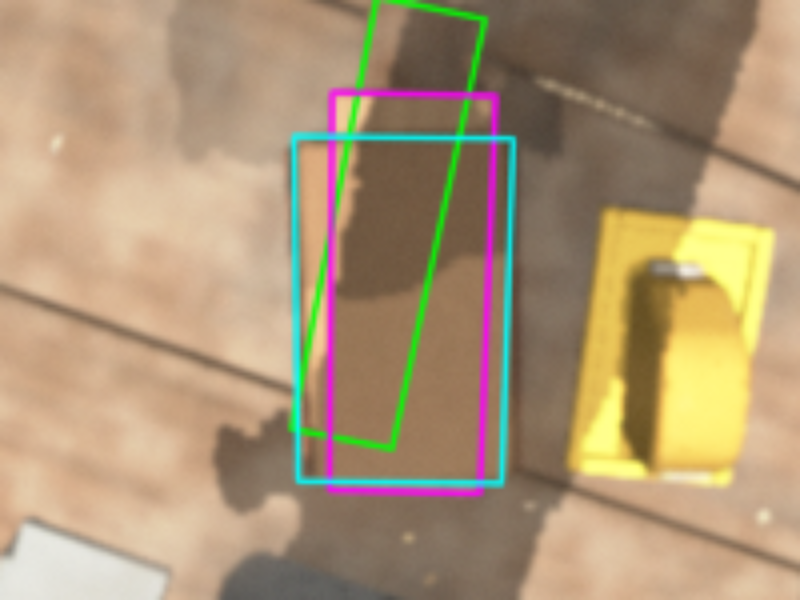

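The cyan outline fits the sanding block's top (295–515, 137–485), so it sits near (442,-86) with heading about 6°, matching the present yaw. Descending.

Call:
{"op": "send_rows", "data": {
  "series": [
    [0,-0.5,-45,0,0,0],
    [0,0,-45,0,0,0],
    [0,0,-45,0,0,0],
    [0,0,-40,0,0,0],
    [0,0,-24,0,0,0],
    [0,0,0,0,0,0]
  ]
}}

```text
clock: 19.25
ee_pos: [0.4385, -0.0856, 0.1272]
eef_rot: [3.14, -0.004, -3.046]
contact_force: [0.2, -0.2, 0.9]
opening: 0.0849
finger_force: 0.0
```

Call:
{"op": "send_rows", "data": {
  "series": [
    [0,0,-10,0,0,0],
    [0,0,-10,0,0,0],
    [0,0,-10,0,0,0],
    [0,0,0,0,0,0],
    [0,0,0,0,0,0]
  ]
}}

```text
clock: 19.75
ee_pos: [0.4415, -0.0862, 0.1004]
eef_rot: [-3.141, 0.002, -3.046]
contact_force: [1.2, 1.1, 0.1]
opening: 0.0848
finger_force: 0.0
```

Call:
{"op": "send_rows", "data": {
  "series": [
    [0,0,0,0,0,0],
    [0,0,0,0,0,0],
    [0,0,0,0,0,0],
    [0,0,0,0,0,0],
    [0,0,0,0,0,0]
  ],
  "jaw": 50,
  "force": 35
}}

```text
clock: 20.25
ee_pos: [0.442, -0.0864, 0.1011]
eef_rot: [-3.141, 0.003, -3.046]
contact_force: [-1.8, 0.1, 5.7]
opening: 0.0616
finger_force: 38.2
```

Call:
{"op": "send_rows", "data": {
  "series": [
    [0,0,4,0,0,0],
    [0,0,10,0,0,0],
    [0,0,20,0,0,0],
    [0,0,35,0,0,0],
    [0,0,40,0,0,0],
    [0,0,40,0,0,0],
    [0,15,30,0,0,0],
    [0,30,10,0,0,0],
    [0,40,0,0,0,0],
    [0,45,0,0,0,0]
  ]
}}

```text
clock: 21.25
ee_pos: [0.4416, 0.0446, 0.2907]
eef_rot: [-3.141, 0.004, -3.048]
contact_force: [1.9, -0.4, -1.6]
opening: 0.0618
finger_force: 38.4
```

Call:
{"op": "send_rows", "data": {
  "series": [
    [0,45,0,0,0,0],
    [0,45,0,0,0,0],
    [0,45,0,0,0,0],
    [0,45,0,0,0,0],
    [0,45,0,0,0,-1.5],
    [0,40,0,0,0,-1.5],
    [0,35,0,0,0,0],
    [0,15,0,0,0,0],
    [0,0,0,0,0,0],
    [0,0,0,0,0,0]
  ]
}}

```text
clock: 22.25
ee_pos: [0.4413, 0.358, 0.2894]
eef_rot: [-3.14, 0.002, -3.098]
contact_force: [-0.4, 0.2, -1.8]
opening: 0.062
finger_force: 38.4
```

```bash
cat > carry.py <<'E'
from fit import *
# args: piece tray picname; tx ty deg of tray known from before; shows wrist view with held piece and tray
piece,tray,name,bot=sys.argv[1:5] if 0 else __import__('sys').argv[1:5]
s=sense(); print(s['ee_pos'],np.degrees(s['eef_rot']),s['joint_positions'],s['opening'],s['contact_force'])
zb=s['ee_pos'][2]-float(bot); print('bottom z',zb)
p=camera("wrist")
r=trace(tray,p); print('tray',[ (round(q['score'],2),rect(p,q['mask'],.01,s)) for q in r[:1]])
r=trace(piece,p)
if r:
    m=r[0]['mask']; print('piece bottom-plane',rect(p,m,zb,s),'top-plane',rect(p,m,zb+DIM[piece][2],s))
    init=np.array([s['ee_pos'][0],s['ee_pos'][1],(s['eef_rot'][2]+np.pi/2)%np.pi-np.pi/2])
    x,f=fitboxes([(p,s,{piece:m})],[piece],[zb],[init]); print('fit',np.round(x*[1000,1000,57.3],1),f)
save(p,name,1.4)
E
python3 carry.py sanding_block tray_sanding c1 .0126
```

```text
[0.44130653 0.35802541 0.28935915] [-1.79910841e+02  9.60406802e-02 -1.77515255e+02] [ 0.68282658  0.2403186  -0.05094786  1.27911346 -0.00224896  0.63946043] 0.062002451338405366 [-0.44165581  0.22869269 -1.83109546]
bottom z 0.27675915129934053
tray [(0.63, array([405.9, 362.6,  94.4,  66.5, -86.3]))]
piece bottom-plane [447.6 358.1 116.3  82.5   4. ] top-plane [429.4 357.5  91.2  64.7   4. ]
fit [[441.5 358.3   3.9]] 0.16718266253869968
```

View pics/c1.png

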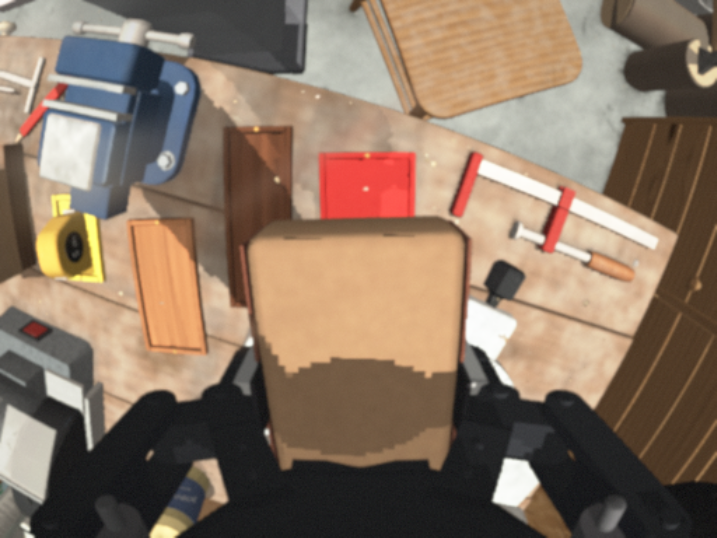

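The block hangs level above the red tray (tray near edge cols 320–414, row 153). I'll shift about +1 and +4.5 mm, then go down to just above the lips.

Call:
{"op": "send_rows", "data": {
  "series": [
    [1,2,-40,0,0,0],
    [0,2.5,-45,0,0,0],
    [0,0,-45,0,0,0],
    [0,0,-40,0,0,0],
    [0,0,-35,0,0,0],
    [0,0,-20,0,0,-0.5],
    [0,0,-10,0,0,-0.5],
    [0,0,0,0,0,0],
    [0,0,0,0,0,0]
  ]
}}

```text
clock: 23.3
ee_pos: [0.4433, 0.3635, 0.0555]
eef_rot: [3.141, 0.003, -3.116]
contact_force: [0.4, 0.3, -1.2]
opening: 0.062
finger_force: 38.4
```

```bash
python3 carry.py sanding_block tray_sanding c2 .0126
```

```text
[0.44334568 0.36346188 0.05552032] [ 179.97403797    0.1886573  -178.55204133] [ 0.68762069  0.40970488 -0.37991446  0.77830188 -0.0016676   0.6623459 ] 0.062032393042399984 [ 0.36739832  0.30343939 -1.23388302]
bottom z 0.042920323985180205
tray [(0.95, array([389.8, 362.1,  94.3,  31.4, -87.1]))]
piece bottom-plane [421.2 275.5 134.3  60.2   0.6] top-plane [409.1 294.1 105.3  47.2   0.6]
fit [[636.7 370.1 -32.9]] 0.9988745075970737
```

View pics/c2.png

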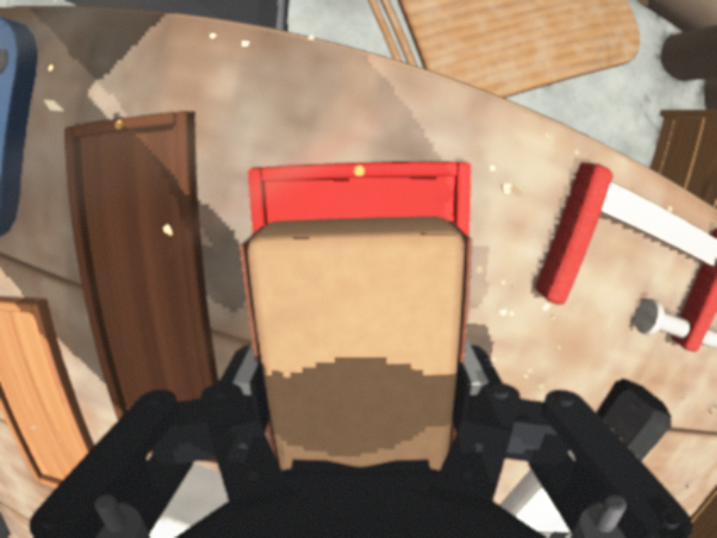

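Block and tray are aligned (tray cols 248–470, block 248–467).

Call:
{"op": "send_rows", "data": {
  "series": [
    [0,-1,-12,0,0,0],
    [0,0,-12,0,0,0],
    [0,0,-6,0,0,0],
    [0,0,-2,0,0,0],
    [0,0,0,0,0,0],
    [0,0,0,0,0,0]
  ]
}}

```text
clock: 24.05
ee_pos: [0.4426, 0.3624, 0.0223]
eef_rot: [-3.141, 0.002, -3.116]
contact_force: [0.1, 0.3, -1.1]
opening: 0.0619
finger_force: 38.4
```

Call:
{"op": "send_rows", "data": {
  "series": [
    [0,0,-1,0,0,0],
    [0,0,0,0,0,0],
    [0,0,-1,0,0,0],
    [0,0,0,0,0,0]
  ]
}}

```text
clock: 24.45
ee_pos: [0.4425, 0.3623, 0.0203]
eef_rot: [-3.141, 0.002, -3.116]
contact_force: [0.1, 0.4, 0.2]
opening: 0.0619
finger_force: 38.4
```

Call:
{"op": "send_rows", "data": {
  "series": [
    [0,0,-1,0,0,0],
    [0,0,0,0,0,0]
  ]
}}

```text
clock: 24.65
ee_pos: [0.4424, 0.3622, 0.0192]
eef_rot: [-3.141, 0.002, -3.116]
contact_force: [0.2, 0.5, -1.0]
opening: 0.0616
finger_force: 38.4
```

Call:
{"op": "send_rows", "data": {
  "series": [
    [0,0,-1,0,0,0],
    [0,0,0,0,0,0],
    [0,0,0,0,0,0]
  ]
}}

```text
clock: 24.95
ee_pos: [0.4424, 0.3623, 0.0182]
eef_rot: [-3.141, 0.002, -3.116]
contact_force: [-0.4, -0.5, -0.4]
opening: 0.0616
finger_force: 38.4
```

Call:
{"op": "send_rows", "data": {
  "series": [
    [0,0,-1,0,0,0],
    [0,0,0,0,0,0],
    [0,0,0,0,0,0]
  ]
}}

```text
clock: 25.25
ee_pos: [0.4424, 0.3623, 0.0172]
eef_rot: [-3.141, 0.002, -3.116]
contact_force: [-0.0, -0.4, -1.2]
opening: 0.0615
finger_force: 38.4
```

Call:
{"op": "send_rows", "data": {
  "series": [
    [0,0,0,0,0,0],
    [0,0,0,0,0,0],
    [0,0,0,0,0,0]
  ],
  "jaw": 70
}}

```text
clock: 25.55
ee_pos: [0.4424, 0.3645, 0.0173]
eef_rot: [3.138, 0.002, -3.115]
contact_force: [-0.7, 6.0, -5.8]
opening: 0.0697
finger_force: 15.2
```

Call:
{"op": "send_rows", "data": {
  "series": [
    [0,0,4,0,0,0],
    [0,0,8,0,0,0],
    [0,0,20,0,0,0],
    [0,0,35,0,0,0],
    [0,0,45,0,0,0],
    [0,0,45,0,0,0],
    [0,-10,45,0,0,0],
    [0,-30,45,0,0,0],
    [0,-40,45,0,0,0],
    [0,-45,10,0,0,0]
  ]
}}

```text
clock: 26.55
ee_pos: [0.4441, 0.2468, 0.3137]
eef_rot: [3.139, 0.009, -3.114]
contact_force: [1.2, -0.5, -0.3]
opening: 0.0698
finger_force: 0.0
```

```bash
python3 - <<'E'
from fit import *
s=sense(); print(s['ee_pos'],s['eef_rot'])
p=camera("wrist"); save(p,'w6',1.4)
for n in("sanding_block","tray_sanding","tray_brown","tray_dark"):
    r=trace(n,p)
    if r: print(n,round(r[0]['score'],2),rect(p,r[0]['mask'],.033 if n=="sanding_block" else .01,s))
E
```

```text
[0.44408448 0.24677679 0.31367585] [ 3.13860549  0.00931698 -3.11388514]
sanding_block 0.8 [440.4 359.5 106.6  72.8   3. ]
tray_sanding 0.77 [443.7 363.9 138.9  97.3   2.6]
tray_brown 0.87 [527.5 141.7 165.1  83.8   1.5]
tray_dark 0.57 [447.1 254.1 191.9  70.3   1.2]
```

View pics/w6.png

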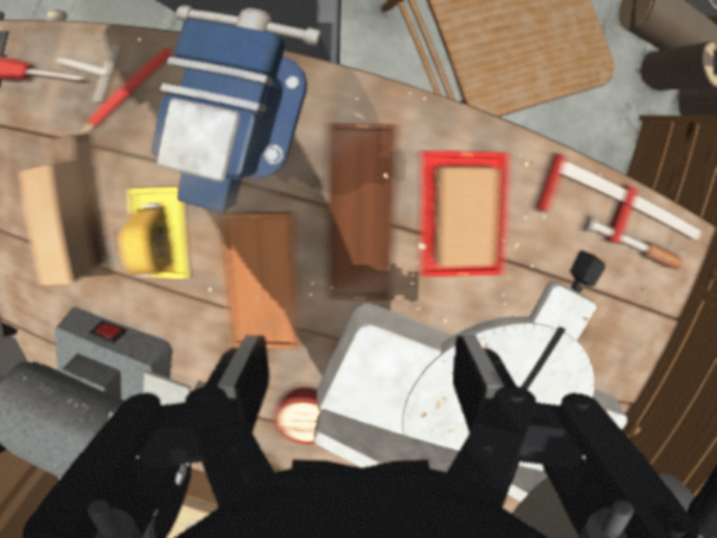

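The sanding block lies flat inside the red tray (468,215). The brown block on the dark stick remains at (55,220). Going back over the pile.

Call:
{"op": "send_rows", "data": {
  "series": [
    [0,-45,0,0,0,0],
    [0,-45,0,0,0,0],
    [0,-45,0,0,0,0],
    [0,-45,0,0,0,0],
    [0,-45,0,0,0,0],
    [0,-45,0,0,0,0],
    [0,-40,0,0,0,0],
    [0,-25,0,0,0,0],
    [0,0,0,0,0,0],
    [0,0,0,0,0,0]
  ],
  "jaw": 75
}}

```text
clock: 27.8
ee_pos: [0.4425, -0.0881, 0.3076]
eef_rot: [3.141, 0.001, -3.116]
contact_force: [-0.0, 0.4, -0.3]
opening: 0.0751
finger_force: 0.0
```

```bash
python3 -c "
from h import *
s=sense();print(s['ee_pos'],s['eef_rot'],s['joint_positions'])"; python3 go.py f4 2
```

```text
[ 0.44251928 -0.08811475  0.30755954] [ 3.14118075e+00  5.67215614e-04 -3.11594425e+00] [-1.96916534e-01  1.27620117e-02 -2.71171827e-01  1.28640018e+00
  5.26949159e-04 -2.22564929e-01]
wrist 0.086
[[429.1 -87.9   0.9]
 [443.5 -85.6   4.9]]
top 0.351
[[ 4.315e+02 -9.410e+01 -3.500e+00]
 [ 4.431e+02 -8.790e+01  2.000e-01]]
scene 0.061
[[ 426.5 -122.3   -3.6]
 [ 443.1  -87.     2.2]]
all 0.517
[[ 4.308e+02 -8.980e+01 -2.000e-01]
 [ 4.430e+02 -8.560e+01  3.700e+00]]
```

View pics/f4.png

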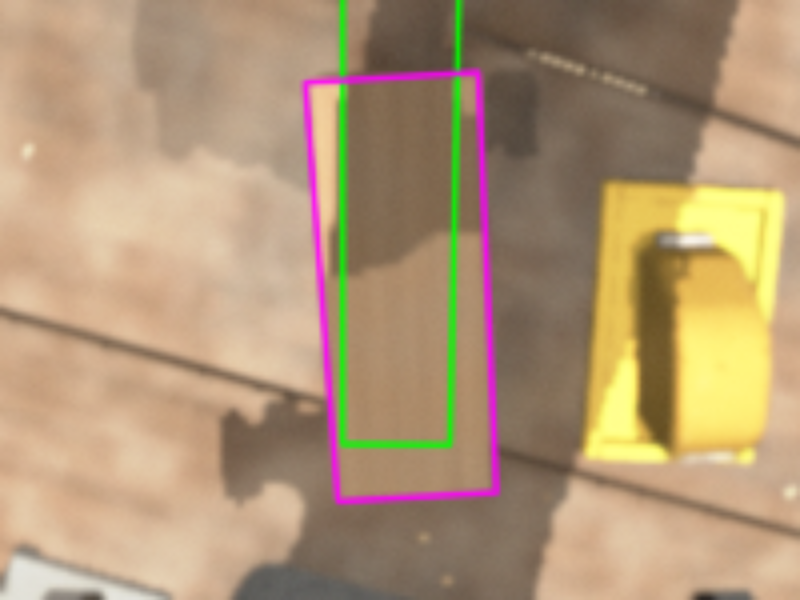

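The magenta outline fits the brown block very well: about (443.5,-86), heading 4.5°. Turning 3° and descending.

Call:
{"op": "send_rows", "data": {
  "series": [
    [1,2,-40,0,0,3],
    [0,0,-45,0,0,0],
    [0,0,-45,0,0,0],
    [0,0,-45,0,0,0],
    [0,0,-35,0,0,0],
    [0,0,-18,0,0,0],
    [0,0,-12,0,0,0],
    [0,0,0,0,0,0],
    [0,0,0,0,0,0]
  ]
}}

```text
clock: 29.15
ee_pos: [0.4442, -0.0867, 0.069]
eef_rot: [-3.141, 0.003, -3.063]
contact_force: [-0.3, -0.5, -0.3]
opening: 0.0752
finger_force: 0.0
```

Call:
{"op": "send_rows", "data": {
  "series": [
    [0,0,0,0,0,0],
    [0,0,0,0,0,0],
    [0,0,0,0,0,0],
    [0,0,0,0,0,0],
    [0,0,0,0,0,0]
  ],
  "jaw": 40,
  "force": 45
}}

```text
clock: 29.65
ee_pos: [0.4447, -0.0867, 0.0696]
eef_rot: [-3.141, 0.005, -3.063]
contact_force: [-1.1, 1.2, 7.3]
opening: 0.0498
finger_force: 46.8
```

Call:
{"op": "send_rows", "data": {
  "series": [
    [0,0,4,0,0,0],
    [0,0,10,0,0,0],
    [0,0,25,0,0,0],
    [0,0,40,0,0,0],
    [0,0,45,0,0,0],
    [0,0,45,0,0,0],
    [0,0,45,0,0,0],
    [0,15,35,0,0,0],
    [0,35,10,0,0,0],
    [0,45,0,0,0,0]
  ]
}}

```text
clock: 30.65
ee_pos: [0.4445, 0.0084, 0.3306]
eef_rot: [-3.14, 0.007, -3.067]
contact_force: [0.6, 0.8, -2.4]
opening: 0.0493
finger_force: 47.2
```

Call:
{"op": "send_rows", "data": {
  "series": [
    [8,40,0,0,0,-1],
    [16,35,0,0,0,-1],
    [20,30,0,0,0,-1],
    [25,20,0,0,0,0],
    [15,8,0,0,0,0],
    [0,0,0,0,0,0],
    [0,0,0,0,0,0],
    [0,0,0,0,0,0]
  ]
}}

```text
clock: 31.45
ee_pos: [0.5266, 0.1407, 0.3276]
eef_rot: [-3.141, 0.002, -3.116]
contact_force: [-0.4, 0.9, -1.3]
opening: 0.0495
finger_force: 47.2
```

```bash
python3 carry.py brown_blank tray_brown c3 .0313
```

```text
[0.52664034 0.14072376 0.32761059] [-1.79958032e+02  9.31526811e-02 -1.78549866e+02] [ 2.61739287e-01  1.88628483e-01 -2.96572331e-02  1.35110159e+00
 -1.09292833e-03  2.36429495e-01] 0.04946988654425122 [-0.4188598   0.93646972 -1.26995017]
bottom z 0.29631058949974737
tray [(0.62, array([464.5, 139.9,  81.6,  36.1, -88.8]))]
piece bottom-plane [533.  141.3 144.9  73.8   0.7] top-plane [506.3 140.6  99.   50.4   0.7]
fit [[525.8 141.4   1.4]] 0.19436744204732634
```

Call:
{"op": "send_rows", "data": {
  "series": [
    [1.5,0,-40,0,0,0],
    [0,0,-45,0,0,0],
    [0,0,-45,0,0,0],
    [0,0,-45,0,0,0],
    [0,0,-40,0,0,0],
    [0,0,-30,0,0,0],
    [0,0,-20,0,0,0],
    [0,0,-7,0,0,0],
    [0,0,0,0,0,0],
    [0,0,0,0,0,0]
  ]
}}

```text
clock: 32.6
ee_pos: [0.5299, 0.1415, 0.0565]
eef_rot: [-3.142, 0.004, -3.116]
contact_force: [1.0, 0.0, -1.2]
opening: 0.0496
finger_force: 47.1
```

```bash
python3 carry.py brown_blank tray_brown c4 .0313
```

```text
[0.52986508 0.14145033 0.05654436] [-179.99613645    0.21488737 -178.53425298] [ 0.261411    0.36827315 -0.44117219  0.75772006 -0.00094186  0.2358273 ] 0.04963780460767149 [ 1.04704865  0.03001335 -1.1931404 ]
bottom z 0.025244359542188205
tray [(0.64, array([492.8, 140.2,  90.8,  82.6,   1.4]))]
piece bottom-plane [536.9 142.2 146.1  73.2   1. ] top-plane [509.8 141.4  99.7  49.9   1. ]
fit [[528.9 141.8   1.1]] 0.19159873097465965
```

View pics/c4.png

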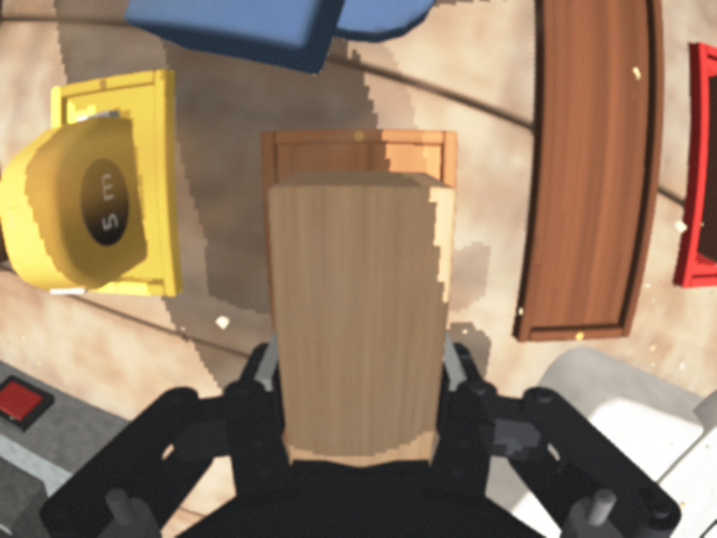

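The block is over the brown tray (tray cols 262–457, block 270–453), aligned to within 1–2 mm.

Call:
{"op": "send_rows", "data": {
  "series": [
    [-0.5,-1,-10,0,0,0],
    [0,0,-7,0,0,0],
    [0,0,-3,0,0,0],
    [0,0,0,0,0,0],
    [0,0,0,0,0,0]
  ]
}}

```text
clock: 33.25
ee_pos: [0.5283, 0.1403, 0.0349]
eef_rot: [-3.141, 0.002, -3.116]
contact_force: [0.9, 0.6, -1.6]
opening: 0.0495
finger_force: 47.1
```

Call:
{"op": "send_rows", "data": {
  "series": [
    [0,0,-1,0,0,0],
    [0,0,0,0,0,0],
    [0,0,0,0,0,0]
  ]
}}

```text
clock: 33.55
ee_pos: [0.5284, 0.1404, 0.0346]
eef_rot: [-3.141, 0.002, -3.116]
contact_force: [-2.7, -0.8, 4.7]
opening: 0.0497
finger_force: 47.7
```

Call:
{"op": "send_rows", "data": {
  "series": [
    [0,0,-1,0,0,0],
    [0,0,0,0,0,0],
    [0,0,0,0,0,0]
  ]
}}

```text
clock: 33.85
ee_pos: [0.5284, 0.1404, 0.0346]
eef_rot: [-3.141, 0.002, -3.116]
contact_force: [-6.9, -1.2, 14.7]
opening: 0.0496
finger_force: 48.9
```

Contact with the floor. I'll ease off, release and look.

Call:
{"op": "send_rows", "data": {
  "series": [
    [0,0,1.5,0,0,0],
    [0,0,0,0,0,0]
  ]
}}

```text
clock: 34.05
ee_pos: [0.5287, 0.1404, 0.0348]
eef_rot: [-3.141, 0.002, -3.116]
contact_force: [-0.4, -0.1, -1.5]
opening: 0.0498
finger_force: 47.1
```

Call:
{"op": "send_rows", "data": {
  "series": [
    [0,0,0,0,0,0],
    [0,0,0,0,0,0],
    [0,0,0,0,0,0]
  ],
  "jaw": 62
}}

```text
clock: 34.35
ee_pos: [0.5285, 0.1404, 0.0346]
eef_rot: [-3.141, 0.002, -3.116]
contact_force: [-0.4, 0.3, 0.0]
opening: 0.0621
finger_force: 0.0
```

Call:
{"op": "send_rows", "data": {
  "series": [
    [0,0,8,0,0,0],
    [0,0,20,0,0,0],
    [0,0,35,0,0,0],
    [0,0,45,0,0,0],
    [0,0,45,0,0,0],
    [-5,0,45,0,0,0],
    [-15,-5,45,0,0,0],
    [-20,-20,25,0,0,0],
    [-20,-35,0,0,0,0],
    [-20,-40,0,0,0,0]
  ]
}}

```text
clock: 35.35
ee_pos: [0.4483, 0.0401, 0.3046]
eef_rot: [-3.141, 0.005, -3.113]
contact_force: [-0.1, -1.4, -1.2]
opening: 0.0622
finger_force: 0.0
```

Call:
{"op": "send_rows", "data": {
  "series": [
    [-5,-45,0,0,0,0],
    [0,-45,0,0,0,0],
    [0,-25,0,0,0,0],
    [0,-15,0,0,0,0],
    [0,0,0,0,0,0],
    [0,0,0,0,0,0]
  ]
}}

```text
clock: 35.95
ee_pos: [0.4433, -0.0895, 0.3031]
eef_rot: [-3.141, 0.002, -3.117]
contact_force: [-0.2, 0.2, -0.0]
opening: 0.062
finger_force: 0.0
```

```bash
python3 -c "
from fit import *
s=sense();print(s['ee_pos'],s['eef_rot'],s['joint_positions'])
p=camera('wrist')
for n,z in (('brown_blank',.053),('tray_brown',.01),('tape_measure',.05),('tray_tape',.01)):
  for q in trace(n,p)[:1]: print(n,round(q['score'],2),rect(p,q['mask'],z,s))
"; python3 go.py f5 1
```

```text
[ 0.44334818 -0.08951865  0.30311253] [-3.14148598e+00  2.33316023e-03 -3.11662687e+00] [-1.99524518e-01  1.42868918e-02 -2.79639091e-01  1.27457198e+00
  4.15389813e-04 -2.24489701e-01]
brown_blank 0.58 [522.3 129.5 141.7  73.5   1.4]
tray_brown 0.87 [527.4 138.9 162.2  86.3   1.4]
tape_measure 0.93 [467.8  17.9  82.   49.1   2.1]
tray_tape 0.59 [469.6  19.2 106.2  69.7  -0. ]
wrist 0.036
[[429.9 -86.3   1.9]]
top 0.079
[[ 4.319e+02 -8.690e+01 -1.000e-01]]
scene 0.056
[[431.4 -88.9   1. ]]
all 0.231
[[429.1 -88.    1.2]]
```

View pics/f5.png

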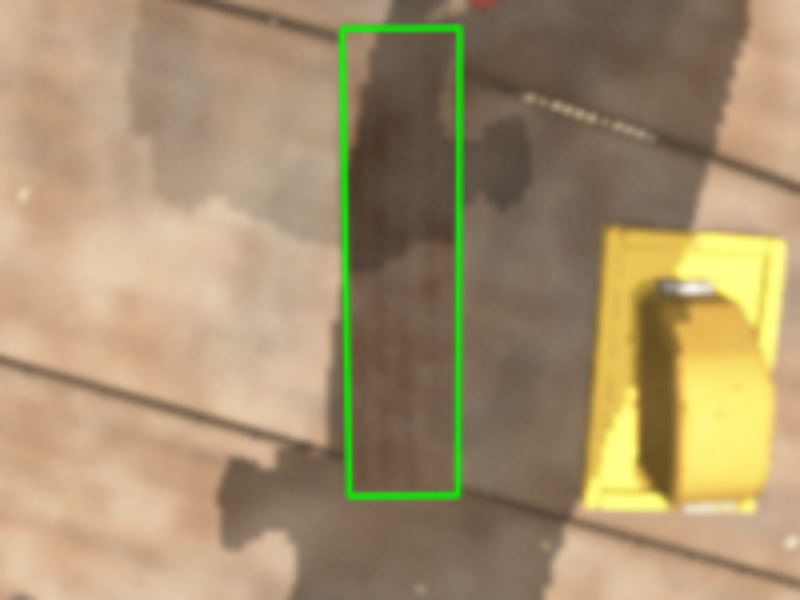

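The outline fits the dark stick well: about (430,-87), heading 1.5°. Descending.

Call:
{"op": "send_rows", "data": {
  "series": [
    [-7,2.5,-40,0,0,0],
    [-6,0,-45,0,0,0],
    [0,0,-45,0,0,0],
    [0,0,-45,0,0,0],
    [0,0,-40,0,0,0],
    [0,0,-30,0,0,0],
    [0,0,-18,0,0,0],
    [0,0,-10,0,0,0],
    [0,0,0,0,0,0],
    [0,0,0,0,0,0]
  ]
}}

```text
clock: 37.5
ee_pos: [0.4311, -0.0873, 0.0304]
eef_rot: [-3.141, 0.003, -3.116]
contact_force: [-0.1, -0.3, 0.3]
opening: 0.062
finger_force: 0.0
```

Call:
{"op": "send_rows", "data": {
  "series": [
    [0,0,0,0,0,0],
    [0,0,0,0,0,0],
    [0,0,0,0,0,0],
    [0,0,0,0,0,0],
    [0,0,0,0,0,0]
  ],
  "jaw": 28,
  "force": 45
}}

```text
clock: 38.0
ee_pos: [0.4317, -0.0874, 0.031]
eef_rot: [-3.14, 0.005, -3.116]
contact_force: [-0.9, -0.3, 6.2]
opening: 0.0375
finger_force: 45.7
```

Call:
{"op": "send_rows", "data": {
  "series": [
    [0,0,4,0,0,0],
    [0,0,10,0,0,0],
    [0,0,25,0,0,0],
    [0,0,40,0,0,0],
    [0,0,45,0,0,0],
    [0,0,45,0,0,0],
    [0,0,45,0,0,0],
    [0,15,40,0,0,0],
    [0,35,15,0,0,0],
    [0,45,0,0,0,0]
  ]
}}

```text
clock: 39.0
ee_pos: [0.4319, 0.008, 0.3027]
eef_rot: [-3.141, 0.008, -3.119]
contact_force: [1.1, -1.0, -2.9]
opening: 0.0371
finger_force: 45.5
```

Call:
{"op": "send_rows", "data": {
  "series": [
    [3,45,0,0,0,0],
    [3,45,0,0,0,0],
    [3,45,0,0,0,0],
    [3,45,0,0,0,0],
    [3,40,0,0,0,0],
    [2,25,0,0,0,0],
    [0,0,-40,0,0,0],
    [0,0,-45,0,0,0],
    [0,0,0,0,0,0],
    [0,0,0,0,0,0]
  ]
}}

```text
clock: 40.0
ee_pos: [0.4468, 0.2525, 0.2144]
eef_rot: [-3.14, 0.001, -3.116]
contact_force: [0.4, -0.1, 0.1]
opening: 0.0372
finger_force: 45.9
```

Call:
{"op": "send_rows", "data": {
  "series": [
    [0,0,-40,0,0,0],
    [0,0,-45,0,0,0],
    [0,0,-40,0,0,0],
    [0,0,-25,0,0,0],
    [0,0,-10,0,0,0],
    [0,0,0,0,0,0],
    [0,0,0,0,0,0]
  ]
}}

```text
clock: 40.7
ee_pos: [0.4495, 0.2538, 0.0561]
eef_rot: [3.14, 0.005, -3.116]
contact_force: [0.0, -0.4, -1.2]
opening: 0.0374
finger_force: 46.0
```

```bash
python3 carry.py dark_blank tray_dark c5 .0307
```

```text
[0.44945721 0.2538181  0.05611593] [ 179.93215227    0.29544368 -178.53626643] [ 0.51491374  0.31613339 -0.52019409  0.72936096 -0.00137869  0.48936019] 0.03736426919050108 [ 0.00720272 -0.35125962 -1.19470049]
bottom z 0.025415933624599627
tray [(0.76, array([4.063e+02, 2.530e+02, 1.108e+02, 7.050e+01, 4.000e-01]))]
piece bottom-plane [446.8 253.9 162.4  50.3   1.4] top-plane [428.5 253.4 123.1  38.1   1.4]
fit [[446.9 254.    1.5]] 0.17336877718704688
```

View pics/c5.png

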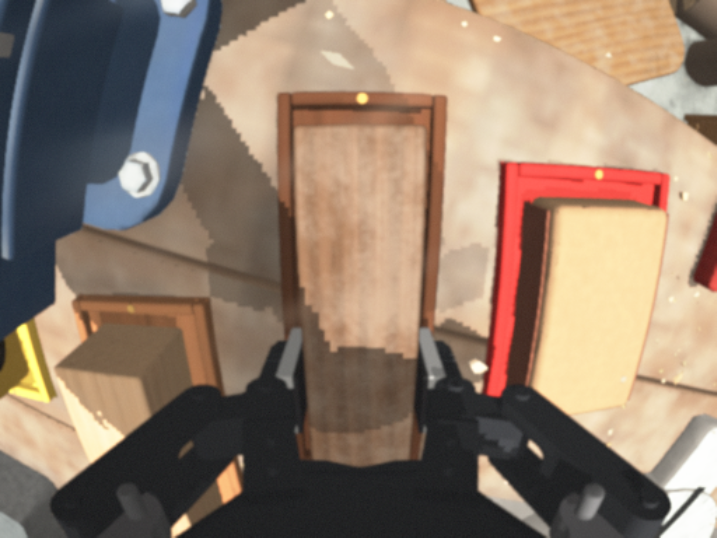

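The stick is centred in the dark tray's outline (tray cols 278–446, stick 295–425), so I'll lower it.

Call:
{"op": "send_rows", "data": {
  "series": [
    [0,-0.8,-10,0,0,0],
    [0,0,-7,0,0,0],
    [0,0,-3,0,0,0],
    [0,0,0,0,0,0],
    [0,0,0,0,0,0]
  ]
}}

```text
clock: 41.35
ee_pos: [0.447, 0.2518, 0.034]
eef_rot: [-3.141, 0.001, -3.116]
contact_force: [-4.5, -1.1, 8.6]
opening: 0.0371
finger_force: 47.4
```

Call:
{"op": "send_rows", "data": {
  "series": [
    [0,0,-1,0,0,0],
    [0,0,0,0,0,0],
    [0,0,0,0,0,0]
  ]
}}

```text
clock: 41.65
ee_pos: [0.447, 0.2518, 0.034]
eef_rot: [-3.141, 0.002, -3.116]
contact_force: [-6.4, -3.7, 19.7]
opening: 0.0374
finger_force: 48.6
```

Call:
{"op": "send_rows", "data": {
  "series": [
    [0,0,1.5,0,0,0],
    [0,0,0,0,0,0]
  ]
}}

```text
clock: 41.85
ee_pos: [0.4474, 0.2521, 0.0341]
eef_rot: [-3.141, 0.002, -3.116]
contact_force: [-0.4, 0.8, -0.1]
opening: 0.0376
finger_force: 46.1
```

Call:
{"op": "send_rows", "data": {
  "series": [
    [0,0,0,0,0,0],
    [0,0,0,0,0,0],
    [0,0,0,0,0,0]
  ],
  "jaw": 52
}}

```text
clock: 42.15
ee_pos: [0.4474, 0.252, 0.034]
eef_rot: [-3.141, 0.002, -3.116]
contact_force: [-0.8, 0.1, 0.1]
opening: 0.0517
finger_force: 0.0
```

Call:
{"op": "send_rows", "data": {
  "series": [
    [0,0,8,0,0,0],
    [0,0,20,0,0,0],
    [0,0,35,0,0,0],
    [0,0,45,0,0,0],
    [0,0,45,0,0,0],
    [0,0,45,0,0,0],
    [0,0,45,0,0,0],
    [0,0,35,0,0,0],
    [0,0,0,0,0,0],
    [0,0,0,0,0,0]
  ]
}}

```text
clock: 43.15
ee_pos: [0.4479, 0.2523, 0.3134]
eef_rot: [3.141, 0.004, -3.116]
contact_force: [-0.6, -1.0, -1.1]
opening: 0.0517
finger_force: 0.0
```

```bash
python3 -c "
from fit import *
s=sense();print(s['clock'],s['ee_pos'],s['contact_force'])
for c in ('wrist','top'):
  p=camera(c)
  for i,n in enumerate(list(DIM)):
    t=list(TR)[i]; q=trace(n,p); r=trace(t,p)
    if not q: continue
    x,f=fitboxes([(p,s,{n:q[0]['mask']})],[n],[.003],[[(.471,.02,0),(.443,.363,.05),(.528,.14,.02),(.447,.253,.02)][i]])
    print(c,n,np.round(x*[1000,1000,57.3],1),round(f,2),'tray',rect(p,r[0]['mask'],.01,s) if r else None)
  if c=='wrist': save(p,'final',1.4)
"
```

```text
43.15 [0.44790633 0.25226935 0.3133915 ] [-0.64076456 -0.96462802 -1.06262035]
wrist tape_measure [[469.5  20.2   2.6]] 0.32 tray [469.8  22.3 107.6  72.5  -1. ]
wrist sanding_block [[441.3 362.7   3.6]] 0.03 tray [443.5 364.3 140.1  96.7   3. ]
wrist brown_blank [[528.7 139.8   0.7]] 0.1 tray [526.4 142.6 162.9  83.6   2.4]
wrist dark_blank [[444.7 252.2   2.1]] 0.07 tray [447.7 253.9 191.1  70.1   0.8]
top tape_measure [[470.6  19.5   8.9]] 0.3 tray [4.705e+02 2.050e+01 1.111e+02 7.080e+01 3.000e-01]
top brown_blank [[527.6 139.9   1.5]] 0.06 tray [528.1 139.2 161.2  79.2   1.2]
top dark_blank [[443.8 251.7   1.8]] 0.48 tray [521.2 253.1  73.2  49.1 -88.8]
```

View pics/final.png

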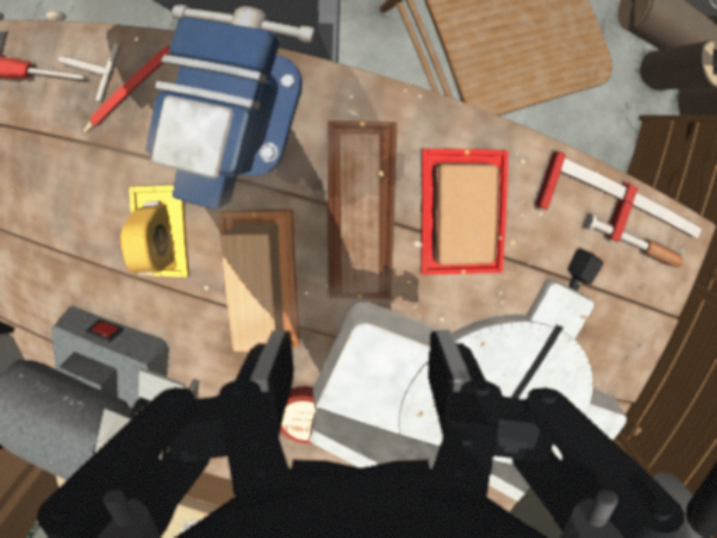

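All four pieces lie in their trays: tape (150,240), brown (255,285), dark (362,210), sanding (466,213). Every centre is within about 4 mm of its tray's, and the arm is clear, so I'm handing in.

```bash
python3 -c "
from cell import ticket
print(ticket.finish_job())"
```

```text
the job is handed in; nothing more can be done
None
```

I handed the job in at about 43 s of the 128 s: all four pieces lie upright and released in their own trays, each within about 4 mm of its tray's centre by the camera, but no verdict was returned.

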